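Find the blind hole of a tube adapter by feel and hold it hole-up

TASK

The grey tube adapter lying on the worktop has a blind hole in only one end: try its ends on the pins of the small metal post until a pin goes into the hole nearly all the way, so that you know which end it is. Then take it off, turn it so that the hole faces straight up, and finish while holding it still in the gripper, centre at least 20 cm above the worktop, ready for a tube; do not disturb the timer, the cap or the pen.

Things in the scene. Friction and masses are not known exactly. Their poses are not given: they have to be found in the camera images.
- adapter: Loose grey plastic block, 64 mm long, 40 x 40 mm across, about 0.12 kg, lying on a long side. Origin at its centre (20 mm above the worktop as it lies); x axis along the length. A round blind hole, 22 mm wide, 40 mm deep, runs along the centre line from one end only; the other end is flat and closed. Which way along x the hole faces is not told: feel for it on a pin, or look.
- post: Metal post fixed to the worktop: foot 70 (x) x 50 x 10 mm, upright 30 (x) x 16 (y) mm, 82 mm tall. Origin under the foot's centre, z up. Two level pins, 14 mm thick, stick out of the upright along +y and -y, 26 mm each, axis 65 mm above the worktop. The adapter's hole slips over a pin with 4 mm of play all round, up to the upright; the closed end stops at the pin's tip.
- pin_left (a point): Centre of the tip of the pin on the post's +y side, at (0, 34, 65) mm in the post's frame; same axes as the post.
- pin_right (a point): Centre of the tip of the pin on the post's -y side, at (0, -34, 65) mm in the post's frame; same axes as the post.
- timer: Bystander: flat pale timer with small buttons, 66 x 62 x 18 mm; origin under its centre. Leave alone.
- cap: Bystander: white plastic round screw cap, 55 mm across, 26 mm tall; origin under its centre, beyond the adapter on the left-hand bench. Leave alone. Apart from it and the adapter that bench is clear from x 0.43 to 0.56 and y 0.27 to 0.45 m; between the two benches (y about 0 to 0.2 m) there is a gap nearer the robot than x 0.55 m.
- pen: Bystander: pen lying down, 145 mm long (along its y), 10 mm thick; origin under its centre. Leave alone.
Things that resemble listed ones, but are neither listed nor needed, are in the scene too. There is more than one size of the post; the job needs the larger.

How it is judged:
By the outcome, as a careful person would: the job done as asked, in the order asked, and still so for the second after the job is handed in, while the arm keeps its last pose, push and grip.
It also fails if it takes over 69 s, if anything falls off the work surface, if the arm or the gripper's body presses on something with over 40 N, if the wrist force passes 120 N, or if a joint passes its speed limit or range.

ROBOT

A 6-joint arm with a two-finger parallel gripper is mounted at the origin on a cart in front of the work surface, level with it; the furniture and walls round the work are solid. World frame = base frame: x ahead of the robot, y to its left, z up, the work surface at z = 0. Lengths are in m, angles in degrees, forces in N, time in s.
With the tool pointing down it reaches from about 0.3 to 0.75 m from the base axis. Payload 8.5 kg.
Tool frame: the origin (TCP) lies at the very end of the fingers, on their centre line; the grasp point (between the pads) lies 19 mm behind it (env.tcp_to_grasp is the distance from the TCP to the grasp point, in m); z points along the fingers, y is the line along which they close (so a half turn about z gives the same grasp; the last joint's range is limited). The gripper opens to 85 mm and grips with 20 to 120 N. Pads are 22 mm wide; open, the fingers measure 114 mm over their backs; the gripper's body (76 mm by 85 mm) begins 54 mm behind the grasp point. The pads swing forward as they close: fully open they stand 13 mm farther back than shut.
Start: joints at [59.513, 21.807, 74.336, -0, 83.858, -12.336], TCP at [0.171, 0.523, 0.231] pointing down, gripper open.
Joint ranges: [-178.18, 178.18], [-50.72, 133.34], [12.68, 142.11], [-81.47, 261.47], [9.98, 163.14], [-165.26, 165.26]. Speed limits (degrees/s): [136.94, 136.94, 180, 180, 180, 180].

INTERFACE

Orientations are given as a 3x3 rotation matrix whose columns are the frame's x, y, z axes.
In Python, from rig import status, get_image, env gives the robot as it stands.
- The arm moves only by the shell command python3 -m handwheel 'ROWS' [FORCE]. ROWS is text: rows parted by semicolons, each of 7 numbers parted by spaces: the shift along the world's x, y, z in cm, then the turn, a rotation vector about the world's x, y, z in degrees, then the opening, from 0 (shut) to 1 (fully open). In form: dx dy dz wx wy wz gripper; .... A call has 1 to 8 rows; each row is the pose to reach, as a shift and turn from the pose commanded when the call began; what a row does not reach only later rows make up. A row lasts 1/12 s, in which the tool goes at most 41.7 mm and 7.16 degrees, less where a joint would pass 70% of its speed; a pose out of reach is approached as far as the arm can. A call with a gripper value outside its range is refused whole. The fingers move at their own pace and stop on an object; FORCE is the grip in N (left out, the last holds). Time passes only in rows, so rows that repeat a pose let the fingers close. It gives the time, the measured TCP pose, the force, the opening and the grip force at its end, in the units of the state.
- status.observe(): the state, without advancing time (a new reading comes with each control period).
- get_image(name): name is "scene" or "top" or "wrist"; returns a dict with "color" (400x640x3 uint8, red, green, blue), "vertical_fov" (degrees; the focal length in pixels is half the picture's height over the tangent of half this angle, whatever the lens; pixels are square), "cx", "cy" (the principal point, pixels), "k1" (the pictures are not rectified: a ray, as slopes to the right and down, at radius r is drawn at 1 + k1 r^2 times it, then the intrinsics apply), "xyz" and "orientation" of the camera in the world. Camera axes: x right, y down, z forward; pixel columns grow to the right and rows downward; lengths in m; the calibration is good to about 2 mm. A picture is of the moment at which its call begins. There is no depth.
- env.close_job(): hands the job in; it is judged then, once.
The state is a dict: "time_s": time; "q": joint angles; "qvel": joint speeds; "joint_efforts": joint torques, N m; "position": TCP position; "tool_rot": TCP orientation; "ft_force": force on the tool from outside, world axes, zero at the start; "wrist_torque": the same for the moment, N m; "grip_width": finger opening in m; "gripper_force": force on a finger pad.
Only numpy, scipy, OpenCV 4.12 (cv2) and the standard library are available. Lean on these libraries where they do the work, as an engineer would, in place of code of your own. Each camera call takes 0.05 s, during which the arm holds its last target. There are 200 camera calls.

## Working session

There is one attempt and no reset: what is moved stays moved. The work goes in short steps, Python scripts to look and compute and a shell command to move; the robot and the scene stay as the last step left them, time stands still between calls to the robot, and variables do not carry over. Pictures are saved under pics/ and viewed, at most 10 in all, crops included, and the job is handed in when it is done.

```bash
mkdir -p pics; ls
cat > h.py <<'E'
import numpy as np,cv2
from rig import status,get_image,env
def ray(im,u,v):
    f=200/np.tan(np.radians(im["vertical_fov"]/2))
    d=np.array([(u-im["cx"])/f,(v-im["cy"])/f]); s=d.copy()
    for _ in range(20): s=d/(1+im["k1"]*(s@s))
    return np.array(im["xyz"]),np.array(im["orientation"])@np.array([s[0],s[1],1])
def onz(im,u,v,z):
    o,d=ray(im,u,v); return o+d*(z-o[2])/d[2]
def tri(im1,p1,im2,p2):
    o1,d1=ray(im1,*p1);o2,d2=ray(im2,*p2)
    t=np.linalg.lstsq(np.c_[d1,-d2],o2-o1,rcond=None)[0]
    a,b=o1+t[0]*d1,o2+t[1]*d2
    return (a+b)/2,np.linalg.norm(a-b)
def grab(n,tag):
    im=get_image(n); cv2.imwrite(f"pics/{tag}.png",im["color"][:,:,::-1]); np.save(f"pics/{tag}.npy",im,allow_pickle=True); return im
def load(tag): return np.load(f"pics/{tag}.npy",allow_pickle=True).item()
E
python3 - <<'E'
from h import *
for n in ["scene","top","wrist"]:
    im=grab(n,n+"0"); print(n,im["vertical_fov"],im["k1"],np.round(im["xyz"],3),np.round(im["orientation"],2).tolist())
a=cv2.imread("pics/scene0.png");b=cv2.imread("pics/top0.png")
E
```

```text
pics
scene 50.388951477358205 -0.06138439311692019 [-0.213 -0.297  1.01 ] [[0.48, -0.67, 0.57], [-0.88, -0.36, 0.31], [-0.0, -0.65, -0.76]]
top 54.82871403436694 -0.08637706903120698 [0.423 0.082 1.366] [[0.01, -1.0, 0.05], [-1.0, -0.01, -0.0], [0.0, -0.05, -1.0]]
wrist 69.7388076431554 -0.047834537316262596 [0.097 0.546 0.373] [[0.31, 0.91, 0.28], [0.95, -0.3, -0.1], [-0.0, 0.3, -0.95]]
```

View pics/scene0.png

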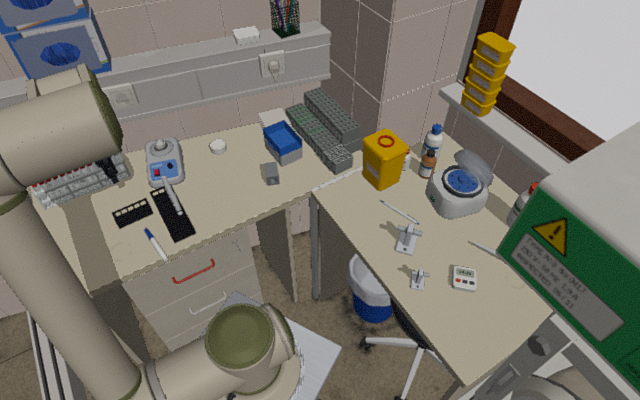

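View pics/top0.png

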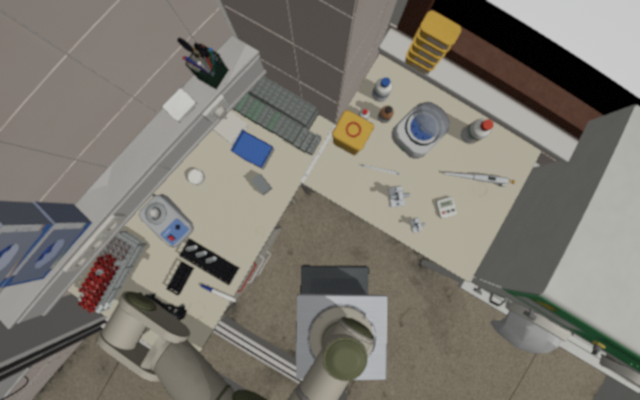

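The scene view shows the adapter at (271,173), the larger post at (406,240), a small post at (418,280) and the timer at (463,278). In the top view the adapter is at (259,182), the large post at (398,196), the small post at (417,225) and the cap at (194,176). I'll enlarge these.

Run:
```python
from h import *
a=cv2.imread("pics/scene0.png");b=cv2.imread("pics/top0.png")
c=lambda i,u,v:cv2.resize(i[v-25:v+25,u-33:u+33],(400,300),interpolation=cv2.INTER_CUBIC)
cv2.imwrite("pics/crops.png",np.vstack([np.hstack([c(a,271,173),c(a,406,240)]),np.hstack([c(b,259,182),c(b,403,200)])]))
S,T=load("scene0"),load("top0")
for n,p,q in [("adapter",(271,173),(259,182)),("post",(406,240),(398,196)),("cap",(218,146),(194,176)),("timer",(463,278),(446,207)),("pen",(399,211),(379,169))]:
    print(n,*[np.round(x,3) for x in tri(S,p,T,q)],onz(T,*q,0.03).round(3))
```

```text
adapter [0.544 0.297 0.013] 0.002 [0.542 0.295 0.03 ]
post [ 0.498 -0.187  0.027] 0.006 [ 0.499 -0.19   0.03 ]
cap [0.563 0.528 0.014] 0.005 [0.56  0.525 0.03 ]
timer [ 0.463 -0.363  0.014] 0.002 [ 0.463 -0.359  0.03 ]
pen [ 0.595 -0.126  0.012] 0.001 [ 0.593 -0.123  0.03 ]
```

View pics/crops.png

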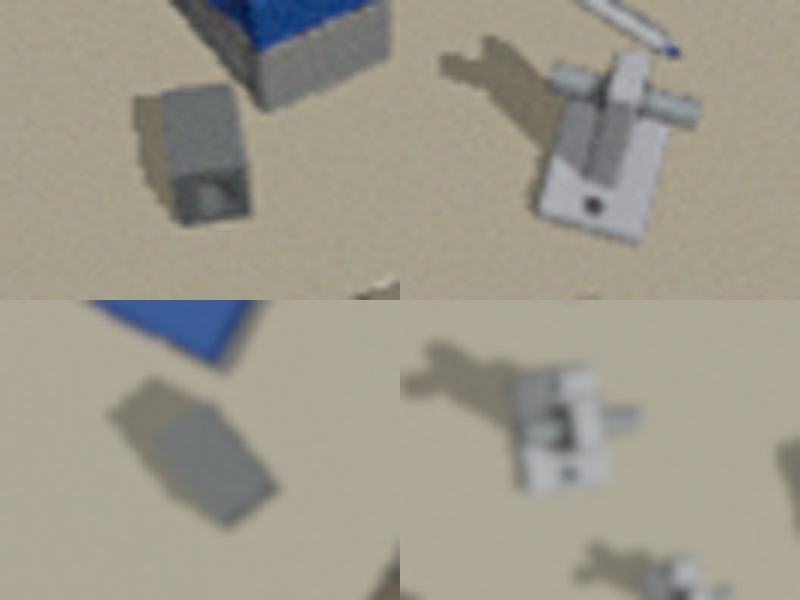

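The scene crop shows a hole in the adapter's near end, a dark face with a bright spot at about (275,180). The larger post's pins run left to right, tips near scene (399,228) and (422,234). I'll triangulate the corners.

Run:
```python
from h import *
S,T=load("scene0"),load("top0"); k=66/400
A=lambda x,y:(238+x*k,148+y*k); B=lambda x,y:(226+x*k,157+(y)*k)
P=lambda x,y:(373+x*k,215+y*k); Q=lambda x,y:(370+x*k,175+y*k)
pts=[("a_farL",A(162,90),B(158,143)),("a_farR",A(232,86),B(203,103)),("a_nearR",A(245,158),B(278,188)),("a_nearL",A(172,178),B(228,228)),
("bin",A(260,48),B(225,70)),("pinL",P(157,77),Q(130,133)),("pinR",P(295,113),Q(238,117))]
for n,p,q in pts: print(n,*[np.round(x,3) for x in tri(S,p,T,q)])
s=status.observe();print(np.round(s["tool_rot"],3).tolist(),s["ft_force"],s["time_s"],s["grip_width"])
```

```text
a_farL [0.544 0.316 0.049] 0.0
a_farR [0.569 0.291 0.043] 0.003
a_nearR [0.519 0.247 0.056] 0.002
a_nearL [0.496 0.277 0.047] 0.003
bin [0.584 0.278 0.064] 0.003
pinL [ 0.493 -0.158  0.071] 0.001
pinR [ 0.503 -0.22   0.072] 0.0
[[-0.95, 0.311, -0.001], [0.311, 0.95, -0.001], [0.0, -0.001, -1.0]] [ 0.15458832 -0.49282491 -0.17975542] 0.15 0.0854871131642903
```

```bash
R='12 -8 0 0 0 -41 0.75'
python3 -m handwheel '2 -1.3 0 0 0 -7 0.75; 4 -2.7 0 0 0 -14 0.75; 6 -4 0 0 0 -21 0.75; 8 -5.3 0 0 0 -28 0.75; 10 -6.7 0 0 0 -35 0.75; 12 -8 0 0 0 -42 0.75'
python3 -m handwheel '2 -1.3 0 0 0 -7 0.75; 4 -2.7 0 0 0 -14 0.75; 6 -4 0 0 0 -21 0.75; 8 -5.3 0 0 0 -28 0.75; 10 -6.7 0 0 0 -35 0.75; 12 -8 0 0 0 -42 0.75'
python3 -m handwheel '2 -1.3 -0.5 0 0 -7 0.75; 4 -2.7 -1 0 0 -14 0.75; 6 -4 -1.5 0 0 -21 0.75; 8 -5.3 -2 0 0 -28 0.75; 10 -6.7 -2.5 0 0 -35 0.75; 12 -8 -3 0 0 -38 0.75; 12 -8 -3 0 0 -38 0.75; 12 -8 -3 0 0 -38 0.75'
python3 - <<'E'
from h import *
im=grab("wrist","w1"); s=status.observe(); print(s["q"].round(1) if hasattr(s["q"],"round") else s["q"],s["position"],s["time_s"],im["xyz"])
E
```

```text
time_s: 0.65
position: [0.2921, 0.4417, 0.2311]
tool_rot: [[-0.493, 0.87, -0.0], [0.87, 0.493, -0.0], [-0.0, -0.0, -1.0]]
ft_force: [-0.4, 0.3, -0.4]
grip_width: 0.0639
gripper_force: 0.0
time_s: 1.15
position: [0.4121, 0.3617, 0.2311]
tool_rot: [[0.217, 0.976, -0.001], [0.976, -0.217, -0.0], [-0.0, -0.001, -1.0]]
ft_force: [0.3, -0.3, -0.7]
grip_width: 0.0638
gripper_force: 0.0
time_s: 1.82
position: [0.5317, 0.2819, 0.2005]
tool_rot: [[0.768, 0.64, -0.002], [0.64, -0.768, -0.0], [-0.001, -0.001, -1.0]]
ft_force: [-0.2, 0.0, 0.7]
grip_width: 0.0638
gripper_force: 0.0
[16.8 28.3 68.7  0.  83.1 66.9] [0.53105861 0.28262931 0.20102274] 1.8667 [0.58969431 0.33095886 0.3425521 ]
```

View pics/w1.png

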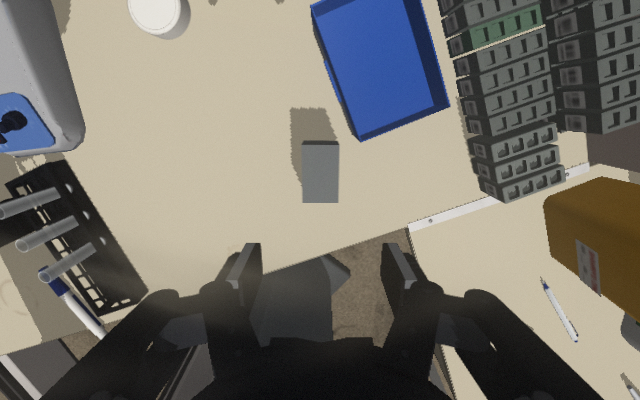

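The adapter's top face spans about (303..339, 146..203), upright in the picture. Its far end, at the top edge, shows as a thin plain strip. The blue bin is to the upper right.

Run:
```python
from h import *
im=load("w1"); c=[(302,145),(339,145),(339,203),(303,203)]
p=np.array([onz(im,*q,.04) for q in c]); print(p.round(4),p.mean(0).round(4))
d=(p[0]+p[1]-p[2]-p[3])/2; print(np.linalg.norm(d),np.linalg.norm(p[0]-p[1]),np.degrees(np.arctan2(d[1],d[0])))
print(onz(im,360,141,.06))
# height by two views: top edges from top cam vs wrist
T=load("top0"); k=66/400
B=lambda x,y:(226+x*k,157+(y)*k)
for w,t in zip(c,[(158,143),(203,103),(278,188),(228,228)]): print(*[np.round(x,3) for x in tri(im,w,T,B(*t))])
print(np.array(im["orientation"]).round(2).tolist())
```

```text
[[0.5474 0.3217 0.04  ]
 [0.5722 0.2919 0.04  ]
 [0.5237 0.25   0.04  ]
 [0.4981 0.2808 0.04  ]] [0.5354 0.2861 0.04  ]
0.06410197915631152 0.038741861018975164 40.23502475303176
[0.58942935 0.28132263 0.06      ]
[0.546 0.321 0.026] 0.002
[0.571 0.292 0.036] 0.003
[0.522 0.249 0.033] 0.002
[0.497 0.279 0.033] 0.003
[[0.64, -0.73, -0.23], [-0.77, -0.61, -0.19], [-0.0, 0.3, -0.95]]
```

```bash
python3 -m handwheel '0.4 0.35 -4 0 0 0.5 0.75; 0.4 0.35 -8 0 0 0.5 0.75; 0.4 0.35 -12 0 0 0.5 0.75; 0.4 0.35 -15 0 0 0.5 0.75; 0.4 0.35 -17.5 0 0 0.5 0.75; 0.4 0.35 -19 0 0 0.5 0.75; 0.4 0.35 -19.6 0 0 0.5 0.75; 0.4 0.35 -19.6 0 0 0.5 0.75'
python3 -m handwheel '0 0 0 0 0 0 0.3;0 0 0 0 0 0 0.3;0 0 0 0 0 0 0.3;0 0 0 0 0 0 0.3;0 0 0 0 0 0 0.3;0 0 0 0 0 0 0.3' 50
```

```text
time_s: 2.53
position: [0.5343, 0.2867, 0.0046]
tool_rot: [[0.761, 0.649, -0.002], [0.649, -0.761, -0.001], [-0.002, -0.001, -1.0]]
ft_force: [0.8, 0.0, 0.2]
grip_width: 0.0638
gripper_force: 0.0
time_s: 3.03
position: [0.5361, 0.2866, 0.0071]
tool_rot: [[0.762, 0.648, 0.003], [0.648, -0.762, 0.001], [0.003, 0.001, -1.0]]
ft_force: [-1.9, 0.6, 7.0]
grip_width: 0.0391
gripper_force: 51.5
```

```bash
python3 -m handwheel '0 0 2 0 0 0 0.3;0 0 5 0 0 0 0.3;0 0 9 0 0 0 0.3;0 0 13 0 0 0 0.3;-1 -2 16 0 0 7 0.3;-1.5 -5 18 0 0 14 0.3;-2 -8 19 0 0 21 0.3;-2.5 -11 19 0 0 28 0.3'
python3 -m handwheel '-0.5 -3 0 0 0 7 0.3;-1 -6 0 0 0 14 0.3;-1.2 -10 0 0 0 21 0.3;-1.5 -13 0 0 0 28 0.3;-2 -16 0 0 0 28.5 0.3;-2 -18 0 0 0 28.5 0.3;-2 -19 0 0 0 28.5 0.3;-2 -19 0 0 0 28.5 0.3'
python3 - <<'E'
from h import *
im=grab("wrist","w2"); grab("scene","s2"); s=status.observe(); print(s["q"],s["position"],s["time_s"],s["gripper_force"])
E
```

```text
time_s: 3.7
position: [0.5106, 0.1753, 0.1986]
tool_rot: [[0.362, 0.932, 0.006], [0.932, -0.362, 0.001], [0.003, 0.005, -1.0]]
ft_force: [0.7, -0.4, -1.0]
grip_width: 0.0395
gripper_force: 50.8
time_s: 4.37
position: [0.4904, -0.0153, 0.1957]
tool_rot: [[-0.117, 0.993, 0.001], [0.993, 0.117, -0.0], [-0.0, 0.001, -1.0]]
ft_force: [0.8, 0.8, -1.3]
grip_width: 0.0391
gripper_force: 50.8
[-1.54200875e+01  1.76782646e+01  8.70566272e+01  2.27908122e-02
  7.52562794e+01 -2.22601033e+01] [ 0.49033375 -0.01325495  0.19549886] 4.4667 50.76552278653253
```

View pics/w2.png

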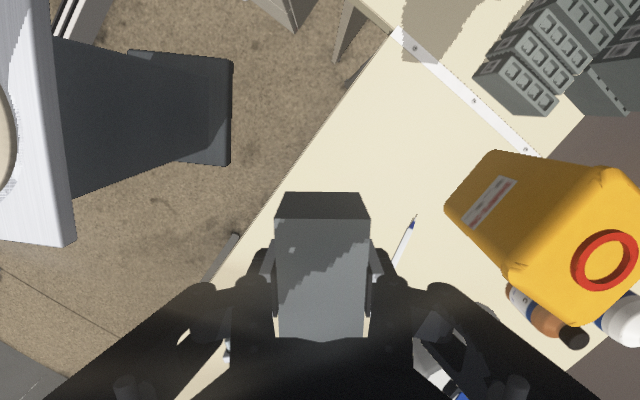

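The wrist camera looks back toward +y and shows the adapter's plain closed end at (322,205), with the post hidden behind the hand. I'll pass the hand over the post to see it in two wrist views.

```bash
python3 -m handwheel '0.3 -3 1 0 0 0 0.3;0.6 -7 1.5 0 0 0 0.3;0.8 -11 2 0 0 0 0.3;1 -15 2 0 0 0 0.3;1 -19 2 0 0 0 0.3;1 -22 2 0 0 0 0.3;1 -23 2 0 0 0 0.3;1 -23 2 0 0 0 0.3'
python3 -c 'from h import *
grab("wrist","w3")'
python3 -m handwheel '0 -2 0 0 0 0 0.3;0 -5 0 0 0 0 0.3;0 -7 0 0 0 0 0.3;0 -8 0 0 0 0 0.3;0 -8 0 0 0 0 0.3; 0 -8 0 0 0 0 0.3'
python3 -c 'from h import *
im=grab("wrist","w4")
cv2.imwrite("pics/w34.png",np.vstack([load("w3")["color"][:300,120:520],im["color"][:300,120:520]])[:,:,::-1])'
```

```text
time_s: 5.13
position: [0.5007, -0.2447, 0.2148]
tool_rot: [[-0.118, 0.993, -0.0], [0.993, 0.118, 0.0], [0.0, -0.0, -1.0]]
ft_force: [0.3, 0.8, -1.1]
grip_width: 0.0396
gripper_force: 50.7
time_s: 5.68
position: [0.5007, -0.3221, 0.2153]
tool_rot: [[-0.12, 0.993, -0.0], [0.993, 0.12, 0.001], [0.001, -0.0, -1.0]]
ft_force: [-0.5, 1.0, -0.6]
grip_width: 0.0392
gripper_force: 50.7
```

View pics/w34.png

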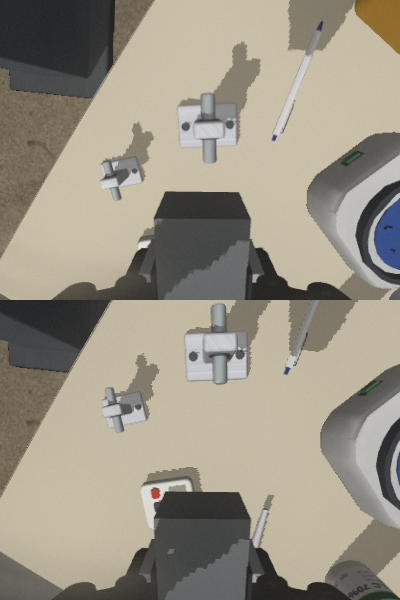

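In w3 the larger post's pin tips are at about (328,94) and (329,162). In w4 they are at about (338,4) and (339,83).

Run:
```python
from h import *
a,b,S=load("w3"),load("w4"),load("scene0")
for n,p,q in [("L",(328,94),(338,4)),("R",(329,162),(339,83))]: print(n,*[np.round(x,4) for x in tri(a,p,b,q)],onz(a,*p,.065).round(4),onz(b,*q,.065).round(4))
for im,rows,lo in [(a,[98,102,106,152,157],310),(b,[10,16,22,75,80],320)]:
    for r in rows:
        g=im["color"][r].astype(float); 
        print(r,[int(x) for x in g[lo:lo+40,0]-g[lo:lo+40,2]])
for r in range(88,98):print(r,a["color"][r,328],end=";")
for r in range(156,168):print(r,a["color"][r,329],end=";")
```

```text
L [ 0.495  -0.1557  0.0676] 0.001 [ 0.4955 -0.1556  0.065 ] [ 0.4945 -0.1549  0.065 ]
R [ 0.5047 -0.2216  0.0634] 0.0003 [ 0.5048 -0.2213  0.065 ] [ 0.5045 -0.2217  0.065 ]
98 [29, 29, 27, 28, 30, 30, 30, 30, 30, 30, 18, -4, -5, -5, -5, -7, -6, -7, -7, -6, -5, -4, -3, 0, 5, 18, 24, 23, 23, 24, 21, 23, 23, 23, 24, 22, 22, 22, 23, 23]
102 [22, 23, 23, 24, 23, 23, 24, 23, 25, 24, 11, -3, -5, -5, -7, -6, -6, -7, -6, -5, -7, -4, -3, 0, 5, 17, 18, 20, 21, 20, 19, 18, 19, 18, 18, 15, 17, 18, 16, 13]
106 [-3, -4, -5, -5, -3, -4, -4, -5, -3, -3, -6, -6, -4, -7, -8, -7, -8, -8, -9, -7, -5, -5, -4, -3, -2, -1, -2, -2, -2, -3, -1, -2, -3, -2, -1, -2, -2, -3, 0, -2]
152 [31, 31, 32, 30, 31, 31, 32, 31, 33, 31, 30, 32, 22, 1, -6, -7, -8, -5, -7, -8, -5, -6, -7, -5, -2, 0, 21, 31, 31, 31, 30, 32, 33, 31, 32, 31, 30, 31, 32, 32]
157 [31, 30, 33, 32, 32, 32, 32, 31, 33, 31, 32, 31, 24, 6, -6, -7, -7, -7, -8, -6, -6, -6, -7, -4, -1, -1, 17, 29, 31, 33, 33, 32, 33, 33, 31, 32, 31, 33, 31, 31]
10 [31, 32, 33, 33, 32, 30, 33, 31, 32, 32, 23, 4, -5, -6, -7, -6, -6, -7, -7, -6, -8, -5, -7, -6, -3, -1, 23, 
[... 386 characters left out ...]
5, -5, -4, -5, -5, -5, -5, -5, -5, -6, -5, -6, -4, -6, -5, -7, -6, -6, -8, -8, -8, -6, -7, -5, -3, -1, -2, -5, -4, -4, -4, -5, -5, -5, -5, -5, -4, -4, -4]
80 [0, 0, -1, 2, 4, 10, 9, 10, 10, 12, 15, 15, 12, -1, -4, -5, -7, -8, -7, -6, -8, -5, -6, -4, -4, -2, -2, 18, 29, 32, 29, 33, 31, 32, 32, 29, 32, 30, 32, 31]
88 [199 191 169];89 [199 191 167];90 [200 190 168];91 [199 189 167];92 [178 171 151];93 [136 138 130];94 [149 153 155];95 [165 169 171];96 [170 174 176];97 [170 176 177];156 [165 172 171];157 [163 169 169];158 [161 166 167];159 [163 167 170];160 [162 166 168];161 [165 170 171];162 [162 167 167];163 [174 171 159];164 [201 191 170];165 [200 191 169];166 [201 190 168];167 [200 191 170];
```

```bash
python3 -m handwheel '-0.2 3 0 0 0 1.8 0.3;-0.5 7 0 0 0 1.8 0.3;-0.8 11 0 0 0 1.8 0.3;-1.2 15 0 0 0 1.8 0.3;-1.4 19 0 0 0 1.8 0.3;-1.6 22 0 0 0 1.8 0.3;-1.6 23.3 0 0 0 1.8 0.3;-1.6 23.3 0 0 0 1.8 0.3'
python3 -m handwheel '0 0 -3 0 0 0 0.3;0 0 -6.5 0 0 0 0.3;0 0 -10 0 0 0 0.3;0 0 -13 0 0 0 0.3;0 0 -15 0 0 0 0.3;0 0 -16.3 0 0 0 0.3;0 0 -16.3 0 0 0 0.3;0 0 -16.3 0 0 0 0.3'
python3 - <<'E'
from h import *
S=grab("scene","s5");T=grab("top","t5")
x=S["color"][200:290,340:460,::-1];y=T["color"][150:240,330:450,::-1]
cv2.imwrite("pics/c5.png",np.hstack([cv2.resize(i,(400,300),interpolation=cv2.INTER_CUBIC) for i in (x,y)]))
s=status.observe();print(s["position"],s["tool_rot"])
E
```

```text
time_s: 6.4
position: [0.4838, -0.0873, 0.2159]
tool_rot: [[-0.155, 0.988, 0.001], [0.988, 0.155, 0.0], [0.0, 0.001, -1.0]]
ft_force: [0.4, 0.5, -0.4]
grip_width: 0.0393
gripper_force: 50.8
time_s: 7.07
position: [0.4844, -0.0914, 0.0523]
tool_rot: [[-0.15, 0.989, -0.001], [0.989, 0.15, 0.0], [0.0, -0.001, -1.0]]
ft_force: [-0.9, 0.2, 0.1]
grip_width: 0.0397
gripper_force: 50.7
[ 0.48497776 -0.09143102  0.05331989] [[-1.50260227e-01  9.88644904e-01  1.76565661e-03]
 [ 9.88645802e-01  1.50261977e-01 -9.03163737e-04]
 [-1.15821928e-03  1.60989941e-03 -9.99998033e-01]]
```

View pics/c5.png

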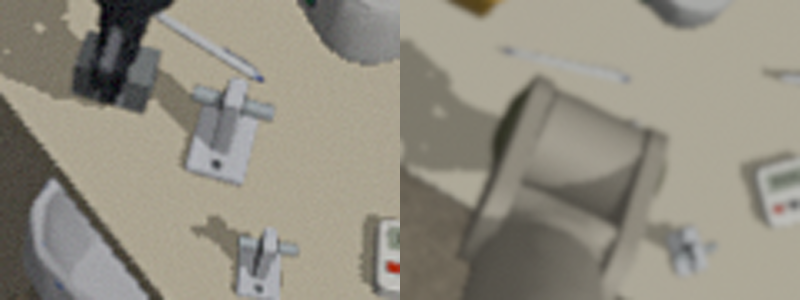

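The scene crop shows the adapter's mouth in line with the left pin, about 3 cm off.

```bash
python3 -m handwheel '0.15 -1 0 0 0 0 0.3;0.3 -2 0 0 0 0 0.3;0.45 -2.8 0 0 0 0 0.3;0.5 -3.1 0 0 0 0 0.3;0.52 -3.4 0 0 0 0 0.3;0.55 -3.7 0 0 0 0 0.3;0.6 -4 0 0 0 0 0.3;0.6 -4 0 0 0 0 0.3'
```

```text
time_s: 7.83
position: [0.4904, -0.1313, 0.0523]
tool_rot: [[-0.15, 0.989, 0.0], [0.989, 0.15, -0.0], [-0.0, 0.0, -1.0]]
ft_force: [-0.9, 0.1, -0.5]
grip_width: 0.0394
gripper_force: 50.7
```

No force with the pin about 8 mm in. I'll continue until it is nearly seated.

```bash
python3 -m handwheel '0.08 -0.4 0 0 0 0 0.3;0.15 -0.8 0 0 0 0 0.3;0.2 -1.2 0 0 0 0 0.3;0.23 -1.5 0 0 0 0 0.3;0.25 -1.65 0 0 0 0 0.3;0.25 -1.65 0 0 0 0 0.3'
python3 -m handwheel '0.01 -0.07 0 0 0 0 0.3;0.02 -0.14 0 0 0 0 0.3;0.03 -0.2 0 0 0 0 0.3;0.03 -0.2 0 0 0 0 0.3'
```

```text
time_s: 8.33
position: [0.4929, -0.1477, 0.0523]
tool_rot: [[-0.15, 0.989, 0.0], [0.989, 0.15, -0.0], [-0.0, 0.0, -1.0]]
ft_force: [0.2, -0.6, -0.6]
grip_width: 0.0394
gripper_force: 50.7
time_s: 8.67
position: [0.4932, -0.1494, 0.0524]
tool_rot: [[-0.15, 0.989, 0.0], [0.989, 0.15, -0.0], [-0.0, 0.0, -1.0]]
ft_force: [-0.2, 0.0, -0.7]
grip_width: 0.0393
gripper_force: 50.7
```

```bash
python3 -m handwheel '0.02 -0.08 0 0 0 0 0.3;0.02 -0.15 0 0 0 0 0.3;0.02 -0.15 0 0 0 0 0.3'
python3 -m handwheel '0.02 -0.08 0 0 0 0 0.3;0.02 -0.15 0 0 0 0 0.3;0.02 -0.15 0 0 0 0 0.3'
python3 - <<'E'
from h import *
S=grab("scene","s6")
cv2.imwrite("pics/c6.png",cv2.resize(S["color"][200:275,360:460,::-1],(800,600),interpolation=cv2.INTER_CUBIC))
E
```

```text
time_s: 8.92
position: [0.4932, -0.1498, 0.0523]
tool_rot: [[-0.151, 0.989, -0.0], [0.989, 0.151, 0.002], [0.002, -0.0, -1.0]]
ft_force: [0.6, 5.9, 0.9]
grip_width: 0.0395
gripper_force: 50.9
time_s: 9.17
position: [0.4931, -0.1499, 0.0524]
tool_rot: [[-0.151, 0.989, -0.001], [0.989, 0.151, 0.004], [0.004, -0.0, -1.0]]
ft_force: [1.0, 15.1, 4.8]
grip_width: 0.0395
gripper_force: 51.2
```

View pics/c6.png

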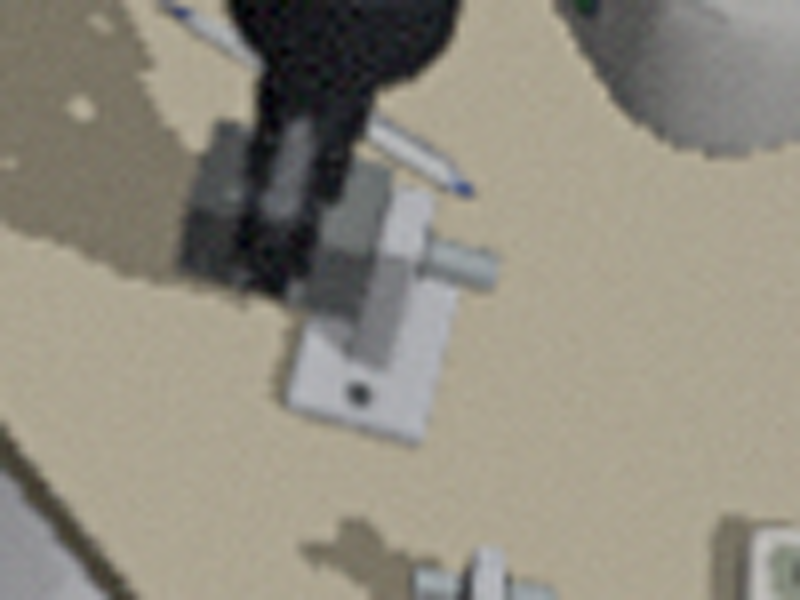

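The scene crop shows the adapter seated flat against the upright at about (405,232), with a contact force of 15 N, so the pin is in to its full length. The hole is at the tool's -x end. Next I withdraw straight, lift, yaw and tip it.

```bash
python3 -m handwheel '0 0.3 0 0 0 0 0.3;-0.12 1 0 0 0 0 0.3;-0.25 2 0 0 0 0 0.3;-0.45 3 0 0 0 0 0.3;-0.6 4 0 0 0 0 0.3;-0.8 5.5 0 0 0 0 0.3;-1 6.6 0 0 0 0 0.3;-1 6.6 0 0 0 0 0.3'
python3 -m handwheel '0 0 3 0 0 0 0.3;0 0 7 0 0 0 0.3;0 0 11 0 0 0 0.3;0 0 15 0 0 7 0.3;0 0 19 0 0 14 0.3;0 0 22 0 0 21 0.3;0 0 24 0 0 28 0.3;0 0 25 0 0 35 0.3'
python3 -m handwheel '0 0 0 0 0 7 0.3;0 0 0 0 0 14 0.3;0 0 0 0 0 21 0.3;0 0 0 0 0 28 0.3;0 0 0 0 0 35 0.3;0 0 0 0 0 36 0.3;0 0 0 0 0 36 0.3'
python3 -c 'from h import *
s=status.observe();print(s["q"].round(1),s["position"])'
```

```text
time_s: 9.88
position: [0.4827, -0.0841, 0.0523]
tool_rot: [[-0.152, 0.988, -0.001], [0.988, 0.152, 0.001], [0.001, -0.001, -1.0]]
ft_force: [-0.5, 0.2, -0.5]
grip_width: 0.0393
gripper_force: 50.6
time_s: 10.55
position: [0.484, -0.0868, 0.3055]
tool_rot: [[-0.695, 0.719, 0.005], [0.719, 0.695, -0.002], [-0.005, 0.002, -1.0]]
ft_force: [-0.1, -0.1, -1.6]
grip_width: 0.0395
gripper_force: 50.9
time_s: 11.13
position: [0.4835, -0.0865, 0.3023]
tool_rot: [[-0.983, 0.182, -0.0], [0.182, 0.983, -0.0], [0.0, -0.0, -1.0]]
ft_force: [-0.1, -0.2, -1.5]
grip_width: 0.0392
gripper_force: 50.9
[ -24.    13.3   75.1   -0.    91.6 -103.5] [ 0.48350511 -0.0865071   0.30228701]
```

```bash
python3 -m handwheel '1 -0.2 0.5 -1.3 -6.9 0 0.3;2 -0.4 1 -2.5 -13.8 0 0.3;3 -0.6 1.5 -3.8 -20.6 0 0.3;4 -0.8 2 -5.1 -27.5 0 0.3;5 -1 2.5 -6.4 -34.4 0 0.3;6 -1.2 3 -7.6 -41.3 0 0.3;6 -1.2 3 -7.6 -41.3 0 0.3'
python3 -c 'from h import *
s=status.observe();print(s["q"].round(1),s["position"])'
```

```text
time_s: 11.72
position: [0.5423, -0.098, 0.3312]
tool_rot: [[-0.729, 0.183, 0.659], [0.137, 0.983, -0.122], [-0.67, 0.002, -0.742]]
ft_force: [0.4, -0.2, -0.8]
grip_width: 0.0394
gripper_force: 50.8
[ -28.2    2.5   94.3   17.2   43.7 -115.9] [ 0.54230482 -0.09803654  0.33124423]
```

```bash
python3 -m handwheel '0.5 0 3 0 0 -6 0.3;1 0 6 0 0 -12 0.3;1.5 0 9 0 0 -17 0.3;2 0 12 0 0 -17 0.3;2.5 0 15 0 0 -17 0.3;3 0 18 0 0 -17 0.3;3 0 18 0 0 -17 0.3'
python3 -c 'from h import *
s=status.observe();print(s["q"].round(1),s["position"])
z=s["tool_rot"][:,2];print(np.degrees(np.arctan2(z[1],z[0])),np.degrees(np.arcsin(z[2])), s["tool_rot"][:,1])'
```

```text
time_s: 12.3
position: [0.5739, -0.0986, 0.5192]
tool_rot: [[-0.654, 0.463, 0.598], [0.343, 0.886, -0.312], [-0.674, 0.001, -0.738]]
ft_force: [-0.2, 0.1, -1.1]
grip_width: 0.0391
gripper_force: 50.9
[-18.7   4.3  62.4  -6.3  71.3 -81.4] [ 0.57393996 -0.09862179  0.51924547]
-27.53679267272083 -47.5855246590014 [0.46339786 0.88614964 0.00111311]
```

```bash
python3 -m handwheel '0 0 0 -3.2 -6.2 0 0.3;0 0 0 -6.5 -12.4 0 0.3;0 0 0 -9.7 -18.6 0 0.3;0 0 0 -13 -24.8 0 0.3;0 0 0 -16.2 -31 0 0.3;0 0 0 -19.4 -37.2 0 0.3;0 0 0 -22 -42.2 0 0.3;0 0 0 -22 -42.2 0 0.3'
python3 -m handwheel '0 0 0 0 0 0 0.3;0 0 0 0 0 0 0.3;0 0 0 0 0 0 0.3;0 0 0 0 0 0 0.3'
python3 -c 'from h import *
s=status.observe();print(s["q"].round(1),s["position"],s["tool_rot"].round(4),s["time_s"])
im=grab("scene","s7");cv2.imwrite("pics/c7.png",im["color"][:,:,::-1])'
```

```text
time_s: 12.97
position: [0.5705, -0.1085, 0.5197]
tool_rot: [[-0.121, 0.5, 0.858], [0.067, 0.866, -0.495], [-0.99, -0.003, -0.139]]
ft_force: [-0.3, -0.5, -0.4]
grip_width: 0.0395
gripper_force: 50.9
time_s: 13.3
position: [0.5707, -0.108, 0.5208]
tool_rot: [[-0.122, 0.497, 0.859], [0.066, 0.868, -0.493], [-0.99, -0.004, -0.139]]
ft_force: [0.0, -0.1, -1.3]
grip_width: 0.0394
gripper_force: 50.9
[-16.5  -2.   93.2 -62.7  14.9 -26.5] [ 0.57069255 -0.10796957  0.52075613] [[-0.1219  0.4971  0.8591]
 [ 0.0658  0.8677 -0.4928]
 [-0.9904 -0.0035 -0.1385]] 13.3
```

View pics/c7.png

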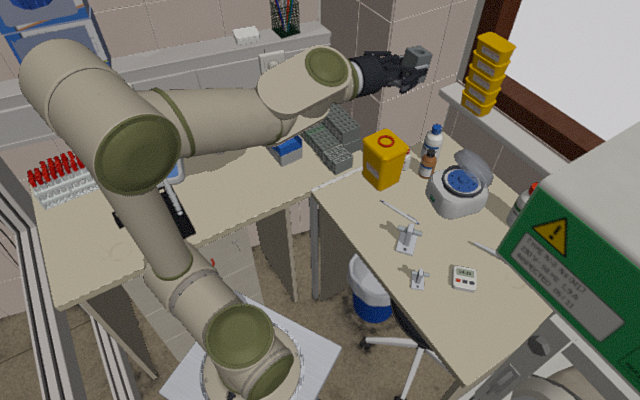

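The gripper holds the adapter at (415,58) with the hole nearly up, 8° short because of wrist range. Extending the arm frees it.

```bash
python3 -m handwheel '1.5 -0.5 2 0 0 0 0.3;3 -1 4 0 0 0 0.3;4.5 -1.5 6 0 0 0 0.3;6 -2 8 0 0 0 0.3;6 -2 8 0 0 0 0.3;6 -2 8 -4 -6.9 0 0.3;6 -2 8 -4 -6.9 0 0.3;6 -2 8 -4 -6.9 0 0.3'
python3 -c 'from h import *
s=status.observe();print(s["q"].round(1),s["position"],s["tool_rot"].round(4),s["time_s"])'
```

```text
time_s: 14.02
position: [0.6303, -0.1277, 0.5997]
tool_rot: [[-0.003, 0.497, 0.868], [-0.004, 0.868, -0.497], [-1.0, -0.005, -0.001]]
ft_force: [-0.0, -0.7, -0.6]
grip_width: 0.0395
gripper_force: 50.9
[-16.7   3.2  80.9 -66.   14.3 -24.9] [ 0.6303358  -0.12766209  0.59968597] [[-2.900e-03  4.969e-01  8.678e-01]
 [-3.900e-03  8.678e-01 -4.969e-01]
 [-1.000e+00 -4.900e-03 -6.000e-04]] 14.0167
```

```bash
python3 -m handwheel '0 0 0 0 0 0 0.3;0 0 0 0 0 0 0.3;0 0 0 0 0 0 0.3;0 0 0 0 0 0 0.3;0 0 0 0 0 0 0.3;0 0 0 0 0 0 0.3'
python3 -c 'from h import *
S=grab("scene","s8");W=grab("wrist","w8")
a=cv2.resize(S["color"][0:90,380:500],(400,300),interpolation=cv2.INTER_CUBIC)
b=cv2.resize(W["color"],(400,250))
cv2.imwrite("pics/c8.png",np.vstack([a,b])[:,:,::-1])'
```

```text
time_s: 14.52
position: [0.6304, -0.128, 0.601]
tool_rot: [[-0.003, 0.498, 0.867], [-0.004, 0.867, -0.498], [-1.0, -0.005, -0.001]]
ft_force: [-0.7, 0.3, -1.7]
grip_width: 0.0395
gripper_force: 50.9
```

View pics/c8.png

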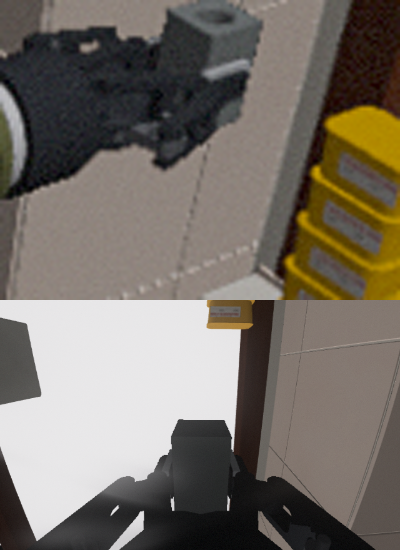

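The scene crop shows the round hole on the adapter's top face at crop (217,17), facing straight up. The block sits square in the fingers, so I'm handing in.

```bash
python3 -c 'from rig import env; print(env.close_job())'
```

```text
the job is handed in; nothing more can be done
None
```

The hole end was found on the first try, when the left pin went in all the way to the upright; the adapter was then taken off, turned hole-up (within about 0.3°) and handed in at about 14.6 s, held still about 60 cm above the worktop, with the timer, cap and pen never touched.

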